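Lower the lead shield lid on its ratchet lift and press it home

TASK

Close the lead shield so a count can start: throw the red-knobbed pawl right over, clear of the ratchet wheel, and leave it thrown over. Then turn the star handle backward (top of the wheel away from the robot) as far as it will go so the lid comes down on its seal, and finish by pressing the lid down until it is fully home. Leave the things lying around it alone.

Things in the scene. Friction and masses are not known exactly. Their poses are not given: they have to be found in the camera images.
- shield: Small lead counting shield, fixed. Frame: origin on the bench, x away from the robot (within 0.15 rad), y to its left, z up. Grey base plate 235 x 395 x 12 mm centred at (0, -28) mm; cream cylinder 170 mm across, rim 150 mm high, at (0, 75); lid-lift column 40 x 36 mm, 303 mm high, at (0, -75); steel ratchet wheel 120 mm across in the plane y = -134, black star handle on the same shaft.
- hub (a point): Middle of the star handle, on its shaft, at (0, -205, 140) mm of the shield's frame; the shaft lies along the shield's y. Five radial bars, 16 mm thick, end 105 mm from here and turn in the shield's x-z plane; the black hub is 52 mm across. A friction brake holds it where it is left: turning takes 6 to 9 N at the end of a bar, twice that at mid-length.
- wheel (a joint): Angle of ratchet wheel and star handle, rad; starts at -0.25 to 0.25, grows turning backward (top towards the shield's +x), end stop at 2.45. Lowers the lid 22 mm per rad; it only carries the lid, cannot pull it down. The bars stand at -0.35 + value + k x 1.257 from straight up, positive towards +x. With the pawl on the teeth it turns back 0.39 rad (a tooth) at most.
- pawl_knob (a point): Centre of the red ball knob, 28 mm across, on the end of the pawl's thumb lever, a 12 mm rod standing up from the pivot and leaning about 25 degrees to the shield's -x; 74 mm from the pivot.
- pawl_pivot (a point): Pivot of the steel pawl, at (40, -134, 221) mm of the shield's frame, axis along the shield's y. The pawl is a bell crank 14 mm thick: a 66 mm claw arm reaches to -x and down onto the teeth of the ratchet wheel, the thumb lever stands up.
- pawl (a joint): Angle of the pawl, rad: 0 to 0.15 with the claw on the teeth; grows as the knob is pushed to the shield's +x and the claw lifts. Moves freely; past about 1.0 it is over centre and falls by its own weight to its back stop at 2.15 (lever nearly level to +x, claw arm upright). Let go before that, it falls back onto the teeth.
- lid (a joint): Downward travel of the lid, m; 0.048 is fully home. Starts raised, at -0.006 to 0.007, moves straight down. Lowered with the star handle it stops at 0.041 to 0.044, 4 to 7 mm proud on its stiff seal ring, also with the handle at its end; a push of 8 to 17 N on its top then moves it home, where it stops hard and stays.
- lid_pad (a point): A good place to press: point on the flat top of the lid (cream disc 160 mm across, 28 mm thick), 45 mm to the shield's +y of its centre, clear of the grey arm from the column to the lid's centre. 178 mm above the bench with the lid home. Moves with the lid.
- junction_box: Bystander: cream plastic junction box, 95 x 68 x 36 mm, lying loose. Origin: centre of its underside.
- sample_jar: Bystander: sample jar with blue cap, 68 mm across, 85 mm high, standing loose. Origin: centre of its underside.
- screwdriver: Bystander: red-handled screwdriver, 190 mm long, lying loose, handle to its -x. Origin: centre of its underside.

How it is judged:
On the way, in this order (a step that is already met when the one before it is completed fails the run):
1. the pawl is thrown over, clear of the ratchet wheel (value of joint pawl above 1.8 rad), for 0.2 s.
2. the star handle is turned backward to its end (within 0.15 rad), pawl still clear (value of joint wheel above 2.3 rad and value of joint pawl above 1.8 rad), for 0.2 s.
3. the lid is pressed fully home (within 2 mm) (value of joint lid above 0.046 m), for 0.2 s.
At the end, for the whole second after the job is handed in: The lid is fully home (within 2 mm) and at rest, the star handle is turned back to its end (within 0.15 rad) and still, the pawl lies thrown over clear of the ratchet wheel, and junction box, jar and screwdriver are where they were (within 30 mm) (all of step 2 and value of joint lid above 0.046 m and velocity of joint lid below 0.005 m/s and velocity of joint wheel between -0.05 and 0.05 rad/s and distance of each of junction_box, sample_jar, screwdriver from where it was at the start of the episode below 0.03 m); the robot touches nothing.
It fails at once if a bystander (junction box, sample jar, screwdriver) is moved by more than 30 mm (distance of any of junction_box, sample_jar, screwdriver from where it was at the start of the episode above 0.03 m).
It also fails if it takes over 72 s, if anything falls off the work surface, if the arm or the gripper's body presses on something with over 40 N, if the wrist force passes 120 N, or if a joint passes its speed limit or range.

ROBOT

A 6-joint arm with a two-finger parallel gripper is mounted at the origin on the work surface. World frame = base frame: x ahead of the robot, y to its left, z up, the work surface at z = 0. Lengths are in m, angles in rad, forces in N, time in s.
With the tool pointing down it reaches from about 0.35 to 0.875 m from the base axis. Payload 4.2 kg.
Tool frame: the origin (TCP) lies midway between the tips of the shut fingers; the grasp point (between the pads) lies 19 mm behind it; z points along the fingers, y is the line along which they close (so a half turn about z gives the same grasp; the last joint's range is limited). The gripper opens to 87 mm and grips with 3 to 60 N. Pads are 19 mm wide; open, the fingers measure 117 mm over their backs; the gripper's body (75 mm by 190 mm) begins 51 mm behind the grasp point.
Start: joints at [1.512, 0.385, 0.008, 0, -1.194, -0.259], TCP at [0.195, 0.594, 0.223] pointing down, gripper open.
Joint ranges: [-3.14, 3.14], [-1.21, 2.06], [-1.07, 1.41], [-3.16, 2.05], [-2.99, -0.16], [-3.1, 3.1]. Speed limits (rad/s): [2.79, 2.79, 3.14, 3.14, 3.14, 3.14].

INTERFACE

Orientations are given as a unit quaternion [w, x, y, z].
In Python, from bench import move_to, move_l, move_joints, move_gripper, hold, solve_ik, capture, IKError, sign_off, get_time, get_q, get_joint_velocities, get_tau, get_tool_pos, get_ee_rot, get_wrist_force, get_wrist_torque, get_grip_width, get_finger_force gives the robot as it stands. Calls block until the motion is done:
- move_to(position, orientation): joint-space move of the TCP to a pose.
- move_l(position, orientation=None, v=0.15, stop_force=None): straight line of the TCP; orientation=None keeps the orientation; v is the mean speed in m/s. With stop_force (N) it stops when the force on the tool has changed by that much, and returns True; else False.
- move_joints(angles): joint-space move.
- move_gripper(opening): finger opening in m; the grip force is fixed at half the most; returns when the fingers have stopped.
- hold(seconds).
- solve_ik(position, orientation): joint angles nearest the present ones, or None.
- capture(name): name is "scene" or "side" or "wrist"; returns a dict with "frame" (384x512x3 uint8, red, green, blue), "fx", "fy", "cx", "cy" (pixels), "k1" (the pictures are not rectified: a ray, as slopes to the right and down, at radius r is drawn at 1 + k1 r^2 times it, then the intrinsics apply), "R" (3x3) and "t" (3): a world point X has camera coordinates R X + t. Camera axes: x right, y down, z forward; pixel columns grow to the right and rows downward; lengths in m; the calibration is good to about 2 mm. A picture is of the moment at which its call begins. There is no depth.
A pose or a line that the arm cannot do raises IKError and nothing moves.
- sign_off(): hands the job in; it is judged then, once.
Readings, each from a call of its own:
- get_time(): time.
- get_q(): joint angles.
- get_joint_velocities(): joint speeds.
- get_tau(): joint torques, N m.
- get_tool_pos(): TCP position.
- get_ee_rot(): TCP orientation.
- get_wrist_force(): force on the tool from outside, world axes, zero at the start.
- get_wrist_torque(): the same for the moment, N m.
- get_grip_width(): finger opening in m.
- get_finger_force(): force on a finger pad.
Only numpy, scipy, OpenCV 4.12 (cv2) and the standard library are available. Lean on these libraries where they do the work, as an engineer would, in place of code of your own. Each camera call takes 0.05 s, during which the arm holds its last target. There are 200 camera calls.

## Working session

There is one attempt and no reset: what is moved stays moved. The work goes in short steps, each a Python script; the robot and the scene stay as the last script left them, time stands still between calls to the robot, and variables do not carry over. Pictures are saved under pics/ and viewed, at most 10 in all, crops included, and the job is handed in when it is done.

```bash
mkdir -p pics; ls
python3 - <<'E'
from bench import *
import cv2
for n in("scene","side"):
    c=capture(n); cv2.imwrite(f"pics/{n}0.png",cv2.resize(c["frame"][:,:,::-1],(800,600),interpolation=cv2.INTER_CUBIC))
    print(n,{k:c[k] for k in c if k!="frame"})
print(get_time(),get_q(),get_tool_pos(),get_ee_rot())
E
```

```text
pics
scene {'fx': 405.50866423063985, 'fy': 405.50866423063985, 'cx': 258.289788452108, 'cy': 191.01015244060636, 'k1': -0.09847912578919965, 'R': array([[-0.24973098,  0.96826458,  0.00990657],
       [ 0.57452738,  0.15639967, -0.80340365],
       [-0.77945669, -0.19494319, -0.59535236]]), 't': array([ 0.11633222, -0.1824244 ,  1.73045725])}
side {'fx': 362.1235149574471, 'fy': 362.1235149574471, 'cx': 254.1935324112063, 'cy': 194.46418503898823, 'k1': 0.005493629771520592, 'R': array([[ 0.73948139, -0.67316005, -0.00477827],
       [-0.50833534, -0.55373628, -0.65952355],
       [ 0.441319  ,  0.49013436, -0.75166871]]), 't': array([-0.38602792,  0.40114936,  0.88611764])}
0.1 [ 1.51159837e+00  3.85501124e-01  6.77501490e-03 -4.40401999e-04
 -1.19402125e+00 -2.58601782e-01] [0.19511181 0.59319711 0.22156014] [ 9.91045922e-04  9.87388612e-01 -1.58312147e-01 -1.06559723e-04]
```

View pics/scene0.png

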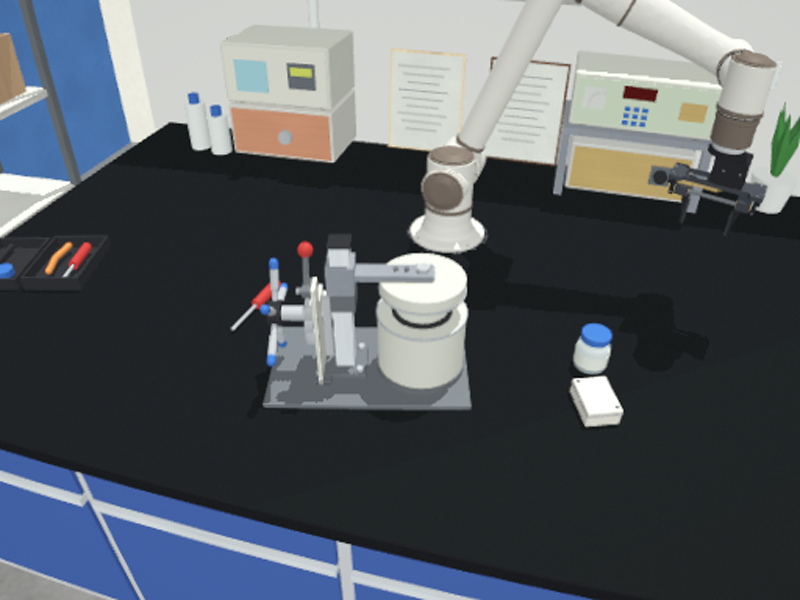

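View pics/side0.png

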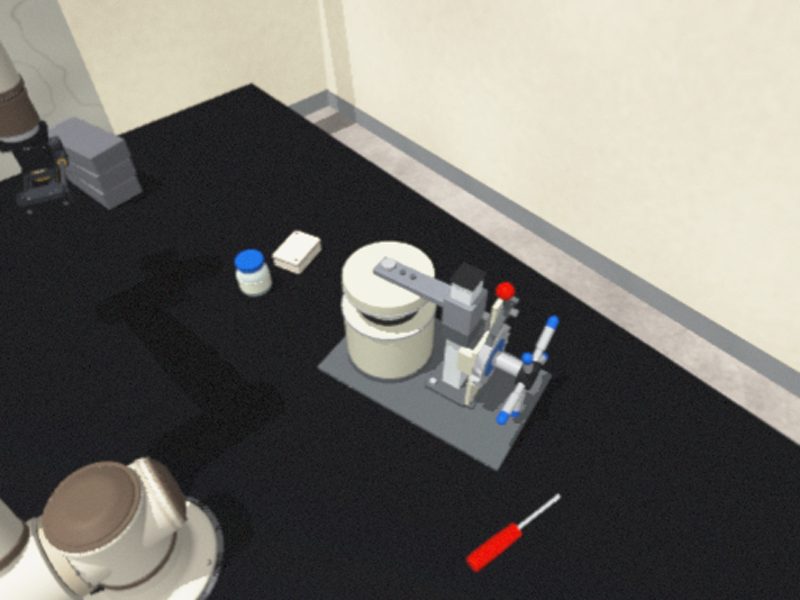

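The scene view shows the shield with plate front corners at (263,406) and (470,406), and the red knob at (305,249). The side view shows plate corners at (318,367), (498,467) and (551,375), and the knob at (505,290). Next I fit the shield pose and overlay the predicted handle.

```bash
cat > h.py <<'E'
import numpy as np, cv2
from scipy.optimize import least_squares
def proj(c,X):
    X=np.atleast_2d(X)@c["R"].T+c["t"]; p=X[:,:2]/X[:,2:]
    p=p*(1+c["k1"]*(p**2).sum(1,keepdims=True))
    return p*[c["fx"],c["fy"]]+[c["cx"],c["cy"]]
def sh(s,P):
    P=np.atleast_2d(P); C,S=np.cos(s[2]),np.sin(s[2])
    return np.c_[s[0]+C*P[:,0]-S*P[:,1], s[1]+S*P[:,0]+C*P[:,1], P[:,2]]
def tips(w,r=.105): 
    a=-.35+w+np.arange(5)*2*np.pi/5
    return np.c_[r*np.sin(a),0*a-.205,.140+r*np.cos(a)]
E
cat > fit.py <<'E'
from bench import *
from h import *
cs={n:capture(n) for n in("scene","side")}
k=1/1.5625
pts={"scene":[((263,405),(.1175,-.2255,.010)),((470,405),(.1175,.1695,.010))],
"side":[((318,367),(-.1175,.1695,.012)),((498,466),(-.1175,-.2255,.010)),((551,375),(.1175,-.2255,.012))]}
kn={"scene":(305,249),"side":(505,290)}
def res(s):
    r=[]
    for n in cs:
        for u,P in pts[n]: r+=list(proj(cs[n],sh(s,P))[0]-np.array(u)*k)
        a=s[3]; r+=list(proj(cs[n],sh(s,(.04+.074*np.sin(a),-.134,.221+.074*np.cos(a))))[0]-np.array(kn[n])*k)
    return r
f=least_squares(res,[.6,0,0,-.43],loss="soft_l1"); s=f.x
print(s,np.round(res(s),1)); np.save("s.npy",s[:3])
# tips: list from pictures
for n,ul in {"side":[(553,322),(502,418)],"scene":[(273,264),(267,310),(271,360)]}.items():
    for w in (-.25,-.1,0,.1,.25): print(n,w,np.round(proj(cs[n],sh(s,tips(w)))/k).astype(int).tolist())
ims=[]
for n in cs:
    z=5; u0=proj(cs[n],sh(s,(0,-.18,.17)))[0].astype(int)-[40,58]
    im=cv2.resize(cs[n]["frame"][u0[1]:u0[1]+116,u0[0]:u0[0]+80,::-1],None,fx=z,fy=z,interpolation=cv2.INTER_CUBIC)
    def d(P,col):
        for p in proj(cs[n],sh(s,P)): cv2.circle(im,tuple(int(v) for v in (p-u0+.5)*z),3,col,-1)
    d(tips(0),(0,255,0)); d([(0,-.205,.14)],(255,0,255)); d([(.04,-.134,.221)],(0,255,255)); d([(0,-.075,.303)],(0,165,255))
    ims.append(im)
cv2.imwrite("pics/star.png",np.hstack(ims))
E
python3 fit.py
```

```text
[ 0.56642448 -0.01985444  0.26462444 -0.37793205] [-0.8  0.1  0.3  0.1 -0.9  0.5 -1.4 -0.4 -0.1  1.5  0.  -2.1 -0.3  0. ]
side -0.25 [[521, 367], [552, 315], [547, 345], [517, 406], [499, 426]]
side -0.1 [[526, 358], [554, 315], [544, 352], [514, 412], [499, 423]]
side 0 [[529, 352], [554, 315], [542, 357], [511, 416], [500, 420]]
side 0.1 [[532, 346], [555, 316], [539, 362], [509, 419], [501, 417]]
side 0.25 [[536, 338], [555, 319], [536, 370], [506, 423], [503, 410]]
scene -0.25 [[274, 258], [263, 298], [268, 361], [280, 353], [283, 294]]
scene -0.1 [[272, 258], [263, 306], [269, 365], [281, 347], [282, 287]]
scene 0 [[271, 259], [263, 312], [270, 366], [282, 343], [282, 283]]
scene 0.1 [[270, 261], [263, 318], [271, 367], [282, 339], [281, 279]]
scene 0.25 [[268, 264], [263, 327], [273, 368], [283, 332], [280, 273]]
```

View pics/star.png

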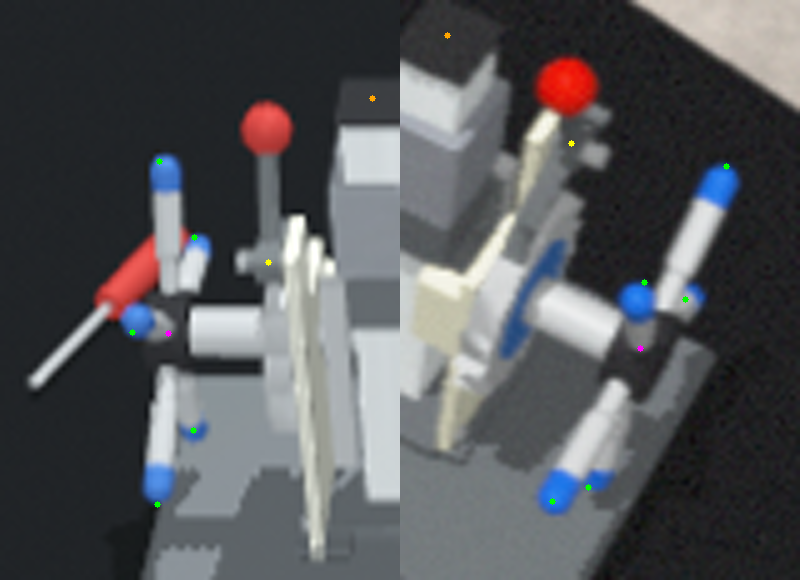

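The overlay matches the picture: green tips land close to the blue bar ends, and the pivot dot sits on the pivot. I refine with the bar ends (wheel angle free) and check reachability.

```bash
cat > fit2.py <<'E'
from bench import *
from h import *
from scipy.spatial.transform import Rotation as Ro
cs={n:capture(n) for n in("scene","side")}
s0=np.load("s.npy"); k=1/1.5625
bar={"scene":[(0,165,172),(1,138,320),(2,158,485),(4,199,248),(3,193,430)],"side":[(1,318,187),(0,237,300),(3,156,492),(2,292,297)]}
bar["side"]=[(1,318,187),(0,237,300),(4,156,492)]
kn={"scene":(267,129),"side":(167,86)}
pl={"scene":[((263,405),(.1175,-.2255,.010)),((470,405),(.1175,.1695,.010))],
"side":[((318,367),(-.1175,.1695,.012)),((498,466),(-.1175,-.2255,.010)),((551,375),(.1175,-.2255,.012))]}
u0={n:proj(cs[n],sh(s0,(0,-.18,.17)))[0].astype(int)-[40,58] for n in cs}
def res(p):
    s=p[:3]; r=[]
    for n in cs:
        f=lambda x,y:np.array([x,y])/5-.5+u0[n]
        q=proj(cs[n],sh(s,tips(p[3],.097)))
        # side lower tip: whichever bar is nearest
        for i,x,y in bar[n]:
            d=q-f(x,y); r+=list(d[np.argmin((d**2).sum(1))] if n=="side" else d[i])
        a=p[4]; r+=list(proj(cs[n],sh(s,(.04+.074*np.sin(a),-.134,.221+.074*np.cos(a))))[0]-f(*kn[n]))
        for u,P in pl[n]: r+=list(proj(cs[n],sh(s,P))[0]-np.array(u)*k)
    return np.array(r)
f=least_squares(res,[*s0,-.1,-.38],loss="soft_l1"); print(f.x.round(4)); print(np.round(res(f.x),1).tolist())
s=f.x[:3]; np.save("s.npy",f.x[:4])
c,sn=np.cos(s[2]),np.sin(s[2])
for g in(1,-1):
    R=np.array([[-sn*g,c*g,0],[c*g,sn*g,0],[0,0,-1]]).T
    R=np.c_[[-sn*g,c*g,0],[c*g,sn*g,0],[0,0,-1]]
    q=Ro.from_matrix(R).as_quat(); q=q[[3,0,1,2]]
    for P in [(-.06,-.134,.40),(-.06,-.134,.268),(.06,-.134,.268),(-.09,-.205,.3),(.05,-.205,.19),(0,.12,.3),(0,.12,.17)]:
        j=solve_ik(sh(s,P)[0],q); print(g,P,None if j is None else np.round(j,2))
E
python3 fit2.py
```

```text
[ 0.5657 -0.0196  0.2601 -0.0555 -0.3704]
[-0.3, -0.1, -0.3, 0.2, -0.1, 0.4, -0.8, 0.4, -0.2, -0.2, -0.4, 0.3, -0.7, -0.3, 0.3, 0.1, -0.0, -1.2, -0.0, -0.1, -0.2, 0.8, -0.3, -0.0, -1.6, -0.6, -0.7, 1.8, -0.2, -1.7]
1 (-0.06, -0.134, 0.4) [-0.01  0.22  0.2   0.   -1.56 -2.87]
1 (-0.06, -0.134, 0.268) [-0.01  0.26 -0.06  0.   -1.25 -2.87]
1 (0.06, -0.134, 0.268) [ 0.04  0.44  0.21  0.   -1.34 -2.92]
1 (-0.09, -0.205, 0.3) [-0.15  0.27  0.03  0.   -1.34 -2.73]
1 (0.05, -0.205, 0.19) [-0.07  0.53  0.16  0.   -1.2  -2.81]
1 (0, 0.12, 0.3) [ 0.48  0.2  -0.06  0.   -1.31  2.92]
1 (0, 0.12, 0.17) [ 0.48  0.29 -0.27  0.   -1.01  2.92]
-1 (-0.06, -0.134, 0.4) [-0.01  0.22  0.2   0.   -1.56  0.27]
-1 (-0.06, -0.134, 0.268) [-0.01  0.26 -0.06  0.   -1.25  0.27]
-1 (0.06, -0.134, 0.268) [ 0.04  0.44  0.21  0.   -1.34  0.22]
-1 (-0.09, -0.205, 0.3) [-0.15  0.27  0.03  0.   -1.34  0.41]
-1 (0.05, -0.205, 0.19) [-0.07  0.53  0.16  0.   -1.2   0.33]
-1 (0, 0.12, 0.3) [ 0.48  0.2  -0.06  0.   -1.31 -0.22]
-1 (0, 0.12, 0.17) [ 0.48  0.29 -0.27  0.   -1.01 -0.22]
```

The refit is sub-pixel: wheel at -0.06 rad and pawl at about 0.06 rad, both within their given ranges. Now the pawl.

```bash
cat >> h.py <<'E'
from bench import *
from scipy.spatial.transform import Rotation as Ro
s=np.load("s.npy"); w0=s[3]
c_,s_=np.cos(s[2]),np.sin(s[2])
Q=Ro.from_matrix(np.c_[[s_,-c_,0],[-c_,-s_,0],[0,0,-1]]).as_quat()[[3,0,1,2]]
W=lambda x,y,z: sh(s,(x,y,z))[0]
def st(m=""):
    p=get_tool_pos()-np.array([s[0],s[1],0]); f=get_wrist_force()
    r=lambda v:np.round([c_*v[0]+s_*v[1],-s_*v[0]+c_*v[1],v[2]],3)
    print(m,"t%.1f"%get_time(),"tcp",r(p),"f",r(f).round(1))
def snap(name,P,hw,z,out,mark=()):
    c=capture(name); u=proj(c,W(*P)[None])[0].astype(int); x0,y0=max(u[0]-hw[0],0),max(u[1]-hw[1],0)
    cv2.imwrite(out,cv2.resize(c["frame"][y0:u[1]+hw[1],x0:u[0]+hw[0],::-1],None,fx=z,fy=z,interpolation=cv2.INTER_CUBIC))
    return c,(x0,y0)
E
python3 - <<'E'
from h import *
p=np.array(get_tool_pos()); move_l([p[0],p[1],.40],v=.25); move_gripper(0)
move_to(W(-.06,-.134,.40),Q); st("above")
print(move_l(W(-.06,-.134,.269),Q,v=.15,stop_force=15)); st("down")
for x in (-.02,.0,.02,.04,.06):
    b=move_l(W(x,-.134,.269),Q,v=.12,stop_force=25); st(x)
    if b: print("stop"); break
hold(.5); st()
snap("side",(0,-.134,.25),(60,55),5,"pics/p1.png")
E
```

```text
above t5.6 tcp [-0.06  -0.133  0.4  ] f [ 0.3 -0.2 -0.1]
False
down t6.6 tcp [-0.059 -0.134  0.27 ] f [0.  0.4 1.3]
-0.02 t7.1 tcp [-0.02  -0.134  0.269] f [ 0.7  0.  -0.3]
0.0 t7.4 tcp [-0.001 -0.134  0.269] f [-0.8  0.8  0.4]
0.02 t7.8 tcp [ 0.019 -0.134  0.269] f [-0.1  0.2 -0.6]
0.04 t8.1 tcp [ 0.04  -0.134  0.269] f [-0.1  0.3  1.1]
0.06 t8.4 tcp [ 0.06  -0.134  0.269] f [-0.5 -0.1  0.2]
 t8.9 tcp [ 0.06  -0.134  0.269] f [0.3 1.5 0.2]
```

View pics/p1.png

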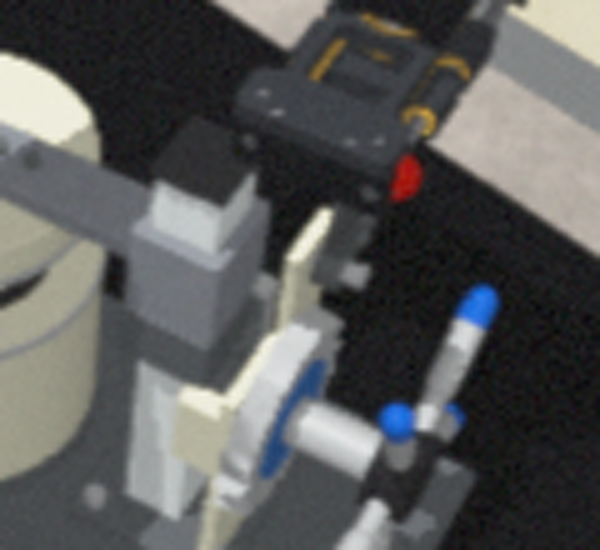

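The knob (405,178) has moved to +x in contact with the fingers and the claw has lifted off the wheel, but the pawl hasn't dropped over. I push further.

Run:
```python
from h import *
print(move_l(W(.09,-.134,.267),Q,v=.10,stop_force=25)); st(); hold(.4)
move_l(W(.085,-.134,.40),Q,v=.2); hold(.3); st()
move_l(W(-.10,-.205,.40),Q,v=.25)
snap("side",(0,-.134,.25),(60,55),5,"pics/p2.png")
```

```text
False
 t9.4 tcp [ 0.09  -0.134  0.266] f [-0.9  0.7 -0.2]
 t10.9 tcp [ 0.085 -0.134  0.399] f [ 0.2 -0.5 -0.3]
```

View pics/p2.png

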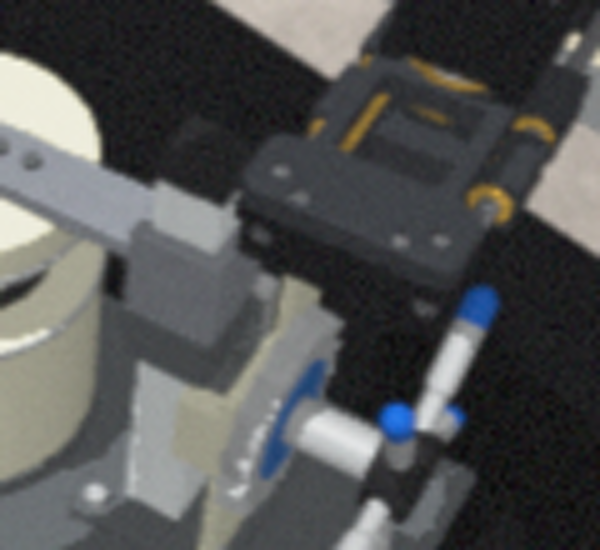

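The gripper hides the pawl here, but no claw is visible on the wheel. I check the knob by its red blob in the scene camera.

Run:
```python
from h import *
c=capture("scene"); f=c["frame"].astype(int)
m=((f[...,0]>130)&(f[...,1]<70)&(f[...,2]<70)).astype(np.uint8)
n,l,S,C=cv2.connectedComponentsWithStats(m)
for i in range(1,n):
    if S[i,4]>15: print(S[i,4],C[i].round(1))
for v in(0,1,1.9,2.0,2.15):
    a=v-.436; print(v,proj(c,W(.04+.074*np.sin(a),-.134,.221+.074*np.cos(a))[None])[0].round(1))
```

```text
45 [ 51.3 164.1]
25 [168.5 192.4]
70 [192.4 205.2]
0 [194.7 159.4]
1 [191.7 175.2]
1.9 [191.9 199.7]
2.0 [192.1 202. ]
2.15 [192.5 205.1]
```

The knob is at (192.4,205.2), exactly where a pawl angle of 2.15 puts it, so the pawl is thrown over. Now the first handle stroke.

```bash
cat >> h.py <<'E'
H=.012; RC=.075
def face(a):  # pushing corner of the finger for bar angle a (x, z)
    r=.105 if a<0 else RC
    x=r*np.sin(a)-.008*np.cos(a)
    z=.14+(RC if a<0 else RC*np.cos(a)+.008*np.sin(a))
    return x,z
def stroke(a0,a1,n=8,sf=None):
    x,z=face(a0)
    move_l(W(x-.032,-.205,.32),Q,v=.25)
    if move_l(W(x-.032,-.205,.14+RC),Q,v=.15,stop_force=15): st("BLOCKED"); return
    for a in np.linspace(a0,a1,n):
        x,z=face(a); b=move_l(W(x-H,-.205,z),Q,v=.10,stop_force=sf); st("%.2f"%a)
        if b: print("stopped"); break
def leave():
    p=get_tool_pos(); d=np.array([c_,s_,0])
    move_l(p-.015*d+[0,0,.012],Q,v=.1); q=get_tool_pos(); move_l([q[0],q[1],.32],Q,v=.25)
E
python3 - <<'E'
from h import *
stroke(-.35+w0,.95,8,40)
snap("side",(0,-.205,.16),(60,55),5,"pics/p3.png")
E
```

```text
-0.41 t13.6 tcp [-0.06  -0.205  0.215] f [0.3 0.3 0.2]
-0.21 t14.0 tcp [-0.043 -0.205  0.215] f [-5.4  0.2  3.9]
-0.02 t14.3 tcp [-0.022 -0.205  0.215] f [-2.4 -1.4  1.5]
0.18 t14.6 tcp [-0.007 -0.205  0.215] f [-2.5 -1.1  2.2]
0.37 t14.9 tcp [ 0.008 -0.205  0.213] f [-2.  -0.7  1.7]
0.56 t15.2 tcp [ 0.022 -0.205  0.208] f [-2.  -1.   2.5]
0.76 t15.5 tcp [ 0.034 -0.205  0.2  ] f [-1.2 -0.4  2.4]
0.95 t15.8 tcp [ 0.045 -0.205  0.19 ] f [-0.2 -1.4  1.1]
```

View pics/p3.png

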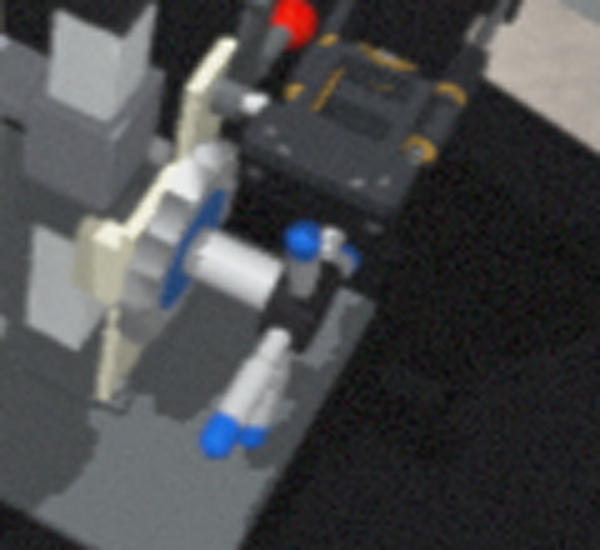

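The knob (295,22) is still thrown over. The bar ends are at about (304,240), (218,436) and (250,435). I fit the wheel angle from these blue tips.

```bash
cat >> h.py <<'E'
def wheel():
    E={}
    ws=np.arange(-.3,2.6,.02); tot=np.zeros(len(ws))
    for n in("scene","side"):
        c=capture(n); f=c["frame"].astype(int); m=(f[...,2]>120)&(f[...,2]-f[...,0]>70)
        d=cv2.distanceTransform((~m).astype(np.uint8),cv2.DIST_L2,3)
        ys,xs=np.where(m); hub=proj(c,W(0,-.205,.14)[None])[0]; B=np.c_[xs,ys]; B=B[(abs(B-hub)<45).all(1)]
        for i,w in enumerate(ws):
            q=proj(c,sh(s,tips(w,.095))); D=np.linalg.norm(B[:,None]-q[None],axis=2)
            tot[i]+=np.minimum(D.min(1),8).mean()   # every blue pixel near some tip (rest may be hidden)
    o=np.argsort(tot)[:6]; print("wheel mod 1.257:",[(round(ws[i],2),round(tot[i],2)) for i in o])
E
python3 - <<'E'
from h import *
wheel()
E
```

```text
wheel mod 1.257: [(np.float64(0.02), np.float64(5.15)), (np.float64(1.28), np.float64(5.15)), (np.float64(2.54), np.float64(5.16)), (np.float64(2.52), np.float64(5.18)), (np.float64(1.26), np.float64(5.2)), (np.float64(0.04), np.float64(5.22))]
```

Run:
```python
from h import *
leave(); st(); wheel()
snap("scene",(0,-.04,.17),(80,60),5,"pics/p4.png")
```

```text
t16.9 tcp [ 0.029 -0.204  0.32 ] f [ 1.  -0.2 -0.9]
wheel mod 1.257: [(np.float64(0.02), np.float64(4.99)), (np.float64(1.28), np.float64(5.0)), (np.float64(2.54), np.float64(5.0)), (np.float64(2.52), np.float64(5.02)), (np.float64(1.26), np.float64(5.03)), (np.float64(0.04), np.float64(5.05))]
```

View pics/p4.png

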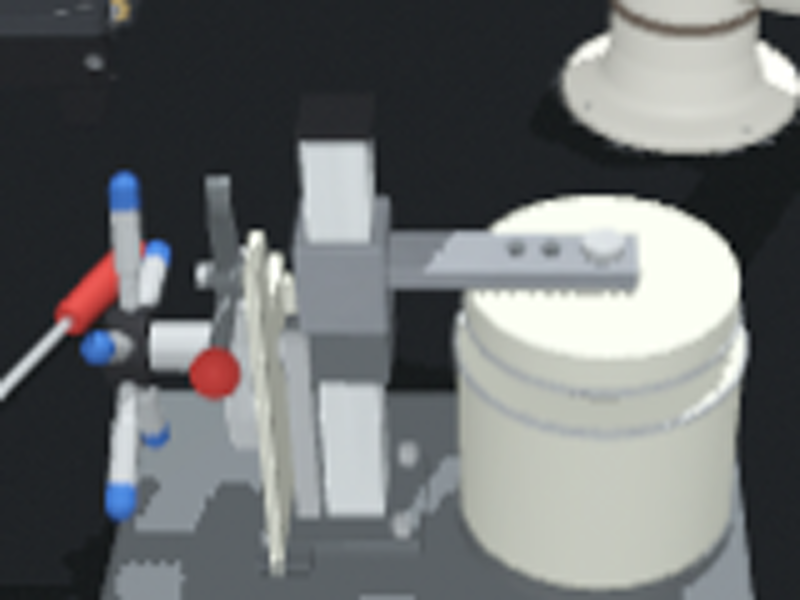

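The lid has come most of the way down, the claw stands upright and the knob is over at (214,372). So the wheel is at about 1.28 rad. Second stroke, to the end stop.

Run:
```python
from h import *
stroke(-.35+1.28-1.257,1.0,9,25)
hold(.3); wheel()
```

```text
-0.33 t18.8 tcp [-0.053 -0.205  0.215] f [-1.  -0.3  0.4]
-0.16 t19.1 tcp [-0.038 -0.205  0.215] f [-4.2 -0.9  1.5]
0.00 t19.4 tcp [-0.02  -0.205  0.216] f [-2.1 -0.4  2.4]
0.17 t19.7 tcp [-0.008 -0.205  0.215] f [-4.3 -0.9  2.5]
0.34 t20.0 tcp [ 0.005 -0.205  0.214] f [-4.6 -1.   3.7]
0.50 t20.3 tcp [ 0.017 -0.205  0.21 ] f [-4.2 -1.5  4.1]
0.67 t20.5 tcp [ 0.029 -0.205  0.204] f [-3.  -0.8  4.3]
0.83 t20.8 tcp [ 0.039 -0.205  0.197] f [-2.3 -0.5  4.2]
1.00 t21.0 tcp [ 0.042 -0.206  0.194] f [-5.2  2.7  9.5]
stopped
wheel mod 1.257: [(np.float64(1.2), np.float64(5.17)), (np.float64(2.46), np.float64(5.17)), (np.float64(-0.06), np.float64(5.17)), (np.float64(-0.04), np.float64(5.22)), (np.float64(2.44), np.float64(5.22)), (np.float64(1.22), np.float64(5.24))]
```

The wheel reads about 2.45 rad and the motion ended against the hard stop. Now I press the lid.

Run:
```python
from h import *
leave(); p=get_tool_pos(); move_l([p[0],p[1],.40],Q,v=.25)
move_to(W(0,.12,.40),Q); move_l(W(0,.12,.205),Q,v=.2); st()
b=move_l(W(0,.12,.165),Q,v=.02,stop_force=32); st(b); hold(.5); st()
move_l(W(0,.12,.30),Q,v=.15); wheel(); st()
snap("scene",(0,-.04,.17),(80,60),5,"pics/p5.png")
```

```text
t25.2 tcp [0.001 0.12  0.206] f [1.3 0.2 0.4]
True t26.6 tcp [0.    0.12  0.178] f [-0.4  0.8  3.8]
 t27.1 tcp [0.    0.12  0.178] f [-1.4  0.2  4.7]
wheel mod 1.257: [(np.float64(-0.06), np.float64(6.05)), (np.float64(1.2), np.float64(6.05)), (np.float64(2.46), np.float64(6.06)), (np.float64(2.44), np.float64(6.07)), (np.float64(1.18), np.float64(6.09)), (np.float64(-0.08), np.float64(6.1))]
 t28.2 tcp [-0.001  0.12   0.299] f [-0.3 -0.2  0.4]
```

View pics/p5.png

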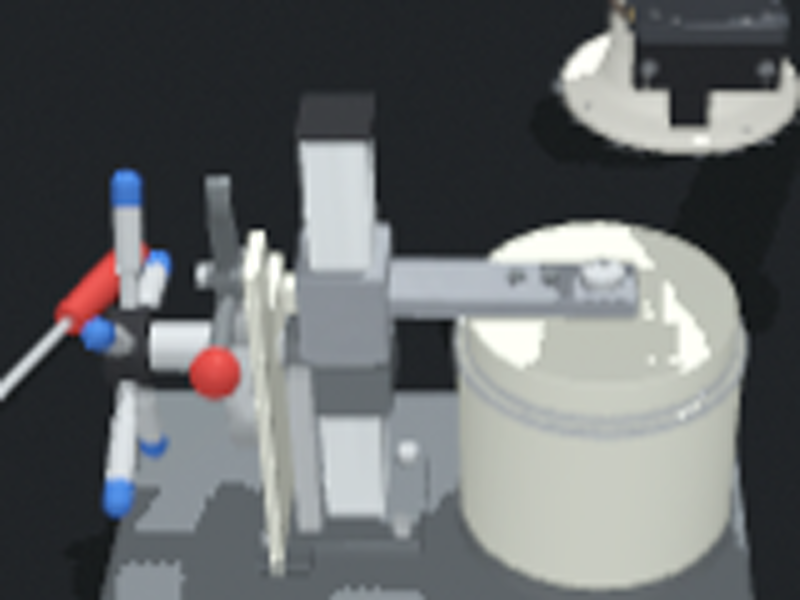

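The lid is seated flush, the pawl is still over (knob at 214,372) and the handle is at its end. The fingertip stopped hard at z = 0.178, the home height. I touch the lid again to confirm it's hard there, then hand in.

Run:
```python
from h import *
move_l(W(0,.12,.19),Q,v=.15)
b=move_l(W(0,.12,.168),Q,v=.02,stop_force=7); st(b)
b=move_l(W(0,.12,.166),Q,v=.02,stop_force=36); st(b)
move_l(W(0,.12,.33),Q,v=.15); hold(.5); st()
print(sign_off())
```

```text
True t29.8 tcp [-0.     0.12   0.178] f [-0.2  0.6  2.9]
True t30.2 tcp [0.    0.12  0.178] f [-0.2  0.6  3.5]
 t31.8 tcp [-0.    0.12  0.33] f [1.1 0.4 0.9]
the job is handed in; nothing more can be done
None
```

I handed the job in at 31.8 s: the pawl is thrown over (about 2.15 rad), the star handle is at its end stop (about 2.45 rad), the lid is hard home at 178 mm, and I kept clear of the bystanders but did not re-measure where they lie; the hand-in returned no verdict.

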